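# Clear the edge polisher's tray and hold the jig's lock rod drawn

### The job

Get the polisher ready for the next pane: take the two finished glass clamps out of the machine's catch tray and put them down inside the yellow tote (do not let them fall from above its rim). Then take the loading jig's slanting lock rod by its black knob and draw it straight up along its bore, without wrenching it sideways, until its whole yellow band is out of the white guide but its red band is still hidden inside, and finish still gripping it and holding it there, so that I can slip the pane in. Leave the jar, the tape roll and the polishing pad where they are.

Things in the scene. Friction and masses are not known exactly. Their poses are not given: they have to be found in the camera images.
- tray: Polisher's open dark steel catch tray, fixed, 220 x 220 mm, 28 mm high, walls and floor 4 mm. Origin: centre of its underside on the bench; z up. On its -y side, 190 to 410 mm from the origin, stands the grey machine housing (260 mm in x, 150 mm high); an aluminium chute (120 mm in x, up to 85 mm high) falls from it to the tray's -y edge.
- clamp_a: Finished glass clamp, an aluminium U-shaped casting lying in the tray, 50 mm along its x, 34 mm along its y, 32 mm high, about 120 g. A 12 mm slot runs along its x and opens upward between two solid 11 mm jaws, so grip it across its y. Origin: centre of its underside; z up.
- clamp_b: The second finished glass clamp, identical to clamp_a.
- tote: Yellow open tote, loose, 0.9 kg, 260 (x) x 200 (y) mm outside, 65 mm high, walls and floor 4 mm. Origin: centre of its underside; z up.
- jig: Dark base plate of the loading jig, fixed, 150 (x) x 110 (y) x 12 mm. Origin: centre of its underside; z up. The white guide stands on it.
- guide: White guide block on the jig, fixed, 50 x 50 mm, 100 mm long along its z, leaning 22 degrees from vertical towards the jig's -x. Origin: centre of the bore's mouth in its upper face, 115 mm above the bench; z points out of the bore along its axis; x and y parallel to the block's sides, y level. Bore 19 mm in diameter, 90 mm deep.
- rod: Steel lock rod, 18 mm in diameter, loose in the guide's bore, standing on its bottom at the start; no spring or catch, only its weight (0.15 to 0.3 kg) and friction. Origin: centre of its lower end; z along it to the knob. Yellow band 48 to 60 mm from the origin (30 to 42 mm below the mouth at home), red band 18 to 32 mm (58 to 72 mm below): 50 mm out is midway.
- knob (a point): Middle of the rod's round black knob, 28 mm in diameter, 40 mm long, on the rod's axis 122 mm from its lower end: at home 32 mm out from the mouth of the bore, the knob spanning 12 to 52 mm.
- jar: Bystander: closed jar, 66 mm in diameter, 70 mm high. Origin: centre of its underside.
- tape: Bystander: green roll of masking tape lying flat, 90 mm in diameter, 36 mm high. Origin: centre of its underside.
- pad: Bystander: grey polishing pad, 80 mm in diameter, 24 mm high, with a steel stub 22 mm in diameter up to 44 mm. Origin: centre of its underside.
There are look-alikes about, which are no part of the job. Leave any blue look-alike of the clamp_b alone.

How it is judged:
By the outcome, as a careful person would: the job done as asked, in the order asked, and still so for the second after the job is handed in, while the arm keeps its last pose, push and grip.
It also fails if it takes over 72 s, if anything falls off the work surface, if the arm or the gripper's body presses on something with over 40 N, if the wrist force passes 120 N, or if a joint passes its speed limit or range.

### The arm

A 6-joint arm with a two-finger parallel gripper is mounted at the origin on the work surface. World frame = base frame: x ahead of the robot, y to its left, z up, the work surface at z = 0. Lengths are in m, angles in rad, forces in N, time in s.
With the tool pointing down it reaches from about 0.275 to 0.85 m from the base axis. Payload 19 kg.
Tool frame: the origin (TCP) lies at the very end of the fingers, on their centre line; the grasp point (between the pads) lies 19 mm behind it; z points along the fingers, y is the line along which they close (so a half turn about z gives the same grasp; the last joint's range is limited). The gripper opens to 85 mm and grips with 20 to 120 N. Pads are 22 mm wide; open, the fingers measure 114 mm over their backs; the gripper's body (76 mm by 85 mm) begins 54 mm behind the grasp point. The pads swing forward as they close: fully open they stand 13 mm farther back than shut.
Start: joints at [1.074, 0.15, 1.437, -0, 1.554, -0.134], TCP at [0.204, 0.538, 0.231] pointing down, gripper open.
Joint ranges: [-2.8, 2.8], [-0.68, 2.1], [0.12, 2.68], [-1.39, 4.53], [0.16, 2.79], [-2.81, 2.81]. Speed limits (rad/s): [1.89, 1.89, 2.22, 3.01, 3.01, 3.01].

### API

Orientations are given as [roll, pitch, yaw] about the fixed x, y, z axes, in that order (R = Rz(yaw) Ry(pitch) Rx(roll)).
In Python, from workcell import state, grab_frame, close_job gives the robot as it stands.
- The arm moves only by the tool apply_moves, never from a script. Its argument "moves" is one flat list of numbers, 7 for each row, row after row: the finger opening in mm, from 0 to 85.4, then the shift along the tool's x, y, z normalised to -1 to 1, where 1 is 0.06 m, then the turn, a rotation vector about the tool's x, y, z normalised to -1 to 1, where 1 is 0.1 rad. A call has 1 to 12 rows; each row shifts and turns the commanded pose from where the row before left it, along the tool's axes as they then stand; what a row does not reach is not made up. A row lasts 1/8 s, in which the tool goes at most 62.5 mm and 10.7 degrees, less where a joint would pass 70% of its speed; a pose out of reach is approached as far as the arm can. A call with a number of a shift or a turn outside -1 to 1 is refused whole. A call with a gripper value outside its range is refused whole. The fingers move at their own pace and stop on an object; the grip force is fixed at half the most. Time passes only in rows, so rows that do not move let the fingers close. It gives the time, the measured TCP pose, the force, the opening and the grip force at its end, in the units of the state.
- state(): the state, without advancing time (a new reading comes with each control period).
- grab_frame(name): name is "scene" or "side" or "wrist"; returns a dict with "pixels" (400x640x3 uint8, red, green, blue), "fx", "fy", "cx", "cy" (pixels), "eye" and "orientation" of the camera in the world. Camera axes: x right, y up, looking along -z (the intrinsics and any distortion apply to the point x, -y, -z); pixel columns grow to the right and rows downward; lengths in m; the calibration is good to about 2 mm. A picture is of the moment at which its call begins. There is no depth.
- close_job(): hands the job in; it is judged then, once.
The state is a dict: "time": time; "q": joint angles; "joint_vel": joint speeds; "joint_torque": joint torques, N m; "ee_pos": TCP position; "eef_rot": TCP orientation; "wrist_force": force on the tool from outside, world axes, zero at the start; "wrist_torque": the same for the moment, N m; "width": finger opening in m; "gripper_force": force on a finger pad.
Only numpy, scipy, OpenCV 4.12 (cv2) and the standard library are available. Lean on these libraries where they do the work, as an engineer would, in place of code of your own. Each camera call takes 0.05 s, during which the arm holds its last target. There are 200 camera calls.

## Working session

There is one attempt and no reset: what is moved stays moved. The work goes in short steps, Python scripts to look and compute and a tool call to move; the robot and the scene stay as the last step left them, time stands still between calls to the robot, and variables do not carry over. Pictures are saved under pics/ and viewed, at most 10 in all, crops included, and the job is handed in when it is done.

Besides the shell and the picture viewer there is one more tool, called after "Emit:" in YAML: its name, and indented under it one key for each argument. apply_moves: Moves the arm, as the interface text tells. Its arguments: {"type":"object","properties":{"moves":{"type":"array"}},"required":["moves"]}

```bash
ls; mkdir -p pics; cat > h.py <<'E'
import numpy as np,cv2
from workcell import state,grab_frame,close_job
from scipy.spatial.transform import Rotation as R
def rot(o):
    o=np.array(o,float)
    if o.shape==(3,3): return o
    return R.from_euler('xyz',o).as_matrix() if o.size==3 else R.from_quat(o).as_matrix()
def grab(n,save=None):
    f=grab_frame(n)
    if save: cv2.imwrite('pics/'+save,f['pixels'][:,:,::-1])
    return f
def ray(f,u,v):
    d=np.array([(u-f['cx'])/f['fx'],-(v-f['cy'])/f['fy'],-1.]);return np.array(f['eye']),rot(f['orientation'])@d
def onz(f,u,v,z):
    e,d=ray(f,u,v);return e+d*(z-e[2])/d[2]
def proj(f,p):
    c=rot(f['orientation']).T@(np.array(p,float)-f['eye']);return np.array([f['cx']+f['fx']*c[0]/-c[2],f['cy']-f['fy']*c[1]/-c[2]])
def tri(f1,p1,f2,p2):
    e1,d1=ray(f1,*p1);e2,d2=ray(f2,*p2)
    A=np.c_[d1,-d2];s=np.linalg.lstsq(A,e2-e1,rcond=None)[0]
    a=e1+d1*s[0];b=e2+d2*s[1];return (a+b)/2,np.linalg.norm(a-b)
def togo(target,rpy):
    "shift in tool axes (units .06) and rotvec (units .1) from present pose"
    s=state();T=rot(s['eef_rot']);
    return np.round(T.T@(np.array(target)-s['ee_pos'])/.06,3),np.round(R.from_matrix(T.T@rot(rpy)).as_rotvec()/.1,3)
E
python3 - <<'E'
from h import *
print(state())
for n in('scene','side','wrist'):
    f=grab(n,n+'0.png');print({k:(v if k!='pixels' else v.shape) for k,v in f.items()})
E
```

```text
pics
{'time': 0.0, 'q': array([ 1.07400051e+00,  1.50932609e-01,  1.43803965e+00, -1.92075896e-05,
        1.55381641e+00, -1.34016491e-01]), 'joint_vel': array([ 0.00244116,  0.00070807,  0.00153596, -0.00140787,  0.00041769,
       -0.00105283]), 'joint_torque': array([-3.43519532e-03, -7.13064122e+01, -5.70855939e+01, -1.68691586e-04,
        8.70750780e-03,  2.19155186e-05]), 'ee_pos': array([0.20396017, 0.53733131, 0.23070159]), 'eef_rot': array([-3.14040480e+00, -1.40774166e-04,  2.77881358e+00]), 'wrist_force': array([0.66247155, 0.31557045, 0.222883  ]), 'wrist_torque': array([-0.01634083, -0.06969377,  0.01187347]), 'gripper_force': 0.0, 'width': 0.08547446852105355}
{'pixels': (400, 640, 3), 'fx': 495.89602510321, 'fy': 495.89602510321, 'cx': 327.98542818108535, 'cy': 197.18735115415066, 'eye': array([ 1.7525809 , -0.17696401,  0.92408107]), 'orientation': array([ 0.99255776, -0.01714704,  1.42813149])}
{'pixels': (400, 640, 3), 'fx': 381.41768937043753, 'fy': 381.41768937043753, 'cx': 315.2046963749768, 'cy': 203.30885034546898, 'eye': array([ 0.4928053 , -0.64095297,  0.80567977]), 'orientation': array([ 0.73976763, -0.00274013, -0.06100751])}
{'pixels': (400, 640, 3), 'fx': 279.1673504868441, 'fy': 279.1673504868441, 'cx': 319.21670519244316, 'cy': 203.4377420794792, 'eye': array([0.13080505, 0.56505854, 0.37423923]), 'orientation': array([-0.31556648,  0.00153185,  1.20765976])}
```

View pics/scene0.png

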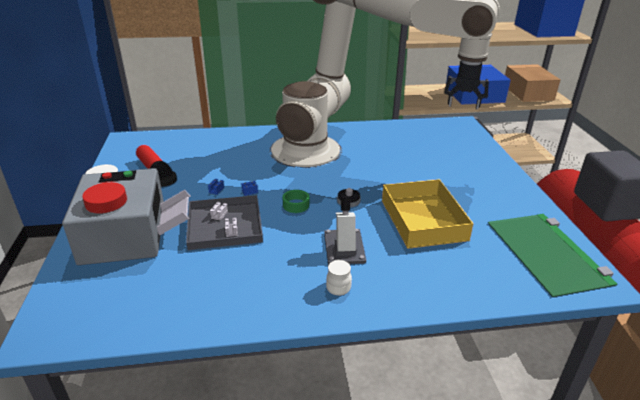

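View pics/side0.png

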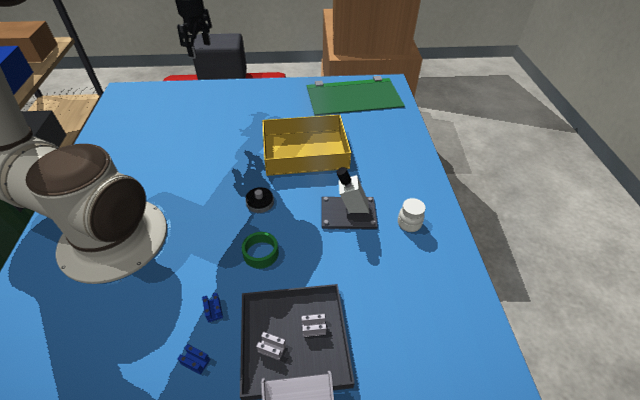

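Scene view: the clamps are at scene (218,211) and (231,227), side (271,345) and (314,325). The tote is at side (307,145), the jig at (349,212) with its knob at (344,176), and the jar at (412,215). The tape is at (260,250) and the pad at (259,198).

Possible mistakes for a clamp: the blue castings outside the tray at side (212,307) and (195,358). The two bare aluminium ones in the tray are the ones I want. I'll check them in a close crop.

```bash
python3 - <<'E'
from h import *
f=grab('side');g=grab('scene')
a=cv2.resize(f['pixels'][280:390,235:365],None,fx=4.6,fy=4.6,interpolation=cv2.INTER_CUBIC)
cv2.imwrite('pics/c1.png',a[:,:,::-1])
b=cv2.resize(f['pixels'][155:240,310:390],None,fx=5,fy=5,interpolation=cv2.INTER_CUBIC)
c=cv2.resize(g['pixels'][180:270,315:375],None,fx=5,fy=5,interpolation=cv2.INTER_CUBIC)
H=max(b.shape[0],c.shape[0]);p=lambda x:np.pad(x,((0,H-x.shape[0]),(0,0),(0,0)))
cv2.imwrite('pics/c2.png',np.hstack([p(b),p(c)])[:,:,::-1])
# tote rim & tray corners
for n,F in(('side',f),('scene',g)):
    im=F['pixels'];hsv=cv2.cvtColor(im,cv2.COLOR_RGB2HSV)
    m=cv2.inRange(hsv,(18,120,60),(32,255,255))
    k,l,s,ce=cv2.connectedComponentsWithStats(m);i=1+np.argmax(s[1:,4])
    c=cv2.findContours((l==i).astype('uint8'),0,2)[0][0];ap=cv2.approxPolyDP(cv2.convexHull(c),4,True)[:,0]
    print(n,s[i]);
    for q in ap: print(q,onz(F,*q,.065)[:2].round(3),onz(F,*q,0)[:2].round(3))
    m=(im.min(2)>130)
    k,l,s,ce=cv2.connectedComponentsWithStats(m.astype('uint8'))
    for i in range(1,k):
        if 15<s[i,4]<900 and s[i,1]>160: print(n,s[i],ce[i].round(1),onz(F,*ce[i],.036)[:2].round(3))
E
```

```text
side [ 263  115   88   61 4154]
[339 115] [0.64  0.427] [0.652 0.521]
[350 150] [0.654 0.245] [0.668 0.322]
[348 168] [0.638 0.165] [0.651 0.236]
[267 175] [0.407 0.149] [0.399 0.219]
[263 120] [0.388 0.413] [0.378 0.506]
side [339 175  20  19 166] [348.9 184.7] [0.639 0.127]
side [ 86 177  32  38  90] [ 99.6 190. ] [-0.065  0.146]
side [398 198  28  25 394] [411.5 208.3] [0.796 0.027]
side [ 77 200  10  15  44] [ 81.6 208.1] [-0.092  0.079]
side [144 202  22  52 661] [155.  224.7] [0.118 0.009]
side [301 314  24   6  92] [313.2 316.7] [ 0.513 -0.269]
side [302 325   6   6  27] [304.3 327.8] [ 0.493 -0.293]
side [309 324  11   6  48] [313.7 326.9] [ 0.513 -0.292]
side [320 324   6   5  24] [323.  325.9] [ 0.533 -0.291]
side [262 332  23  12 102] [272.9 337.8] [ 0.428 -0.31 ]
side [257 341  24  14 123] [268.2 347.6] [ 0.418 -0.33 ]
side [261 378   4  22  40] [262.5 388.2] [ 0.409 -0.407]
scene [ 383  180   90   68 4384]
[439 180] [0.39  0.412] [0.287 0.457]
[472 223] [0.64  0.429] [0.555 0.474]
[469 238] [0.708 0.392] [0.629 0.435]
[407 247] [0.726 0.206] [0.648 0.235]
[383 202] [0.49
[... 216 characters left out ...]
0.51  0.447]
scene [157 190  33  37 404] [175.  210.7] [ 0.428 -0.453]
scene [210 202  17  17 162] [219.3 209.1] [ 0.436 -0.317]
scene [336 212  23  39 689] [346.5 231.3] [0.598 0.06 ]
scene [225 217  13  18 121] [230.5 224.4] [ 0.522 -0.281]
scene [547 218  12   6  55] [552.9 220.5] [0.619 0.705]
scene [  0 244   5  19  57] [  1.3 253.6] [ 0.584 -0.899]
scene [ 36 259   8   4  17] [ 39.6 260.9] [ 0.629 -0.786]
scene [328 260  24  35 702] [339.7 276.8] [0.791 0.008]
scene [  8 267  12   8  33] [ 13.5 269.8] [ 0.658 -0.841]
scene [598 266  15   9  84] [605.2 269.9] [0.853 0.728]
scene [  0 277  35  14 196] [ 14.8 282.8] [ 0.711 -0.819]
scene [  0 286  31  35 557] [ 12.5 302.2] [ 0.782 -0.799]
```

View pics/c1.png

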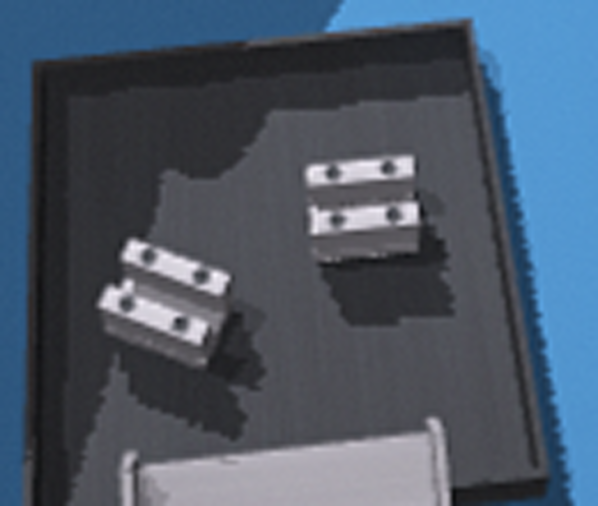

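View pics/c2.png

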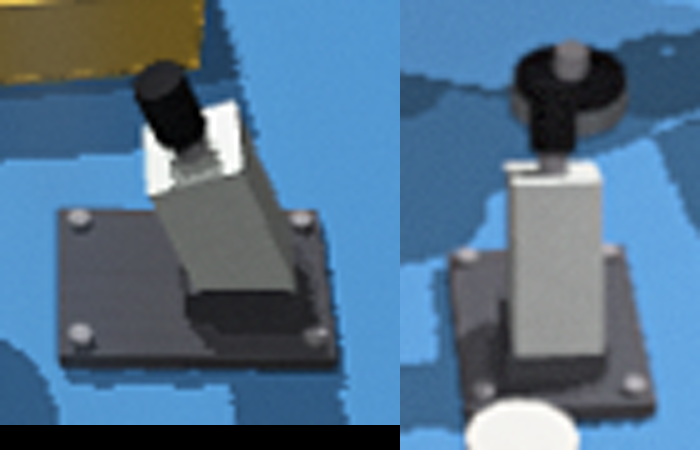

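c1 shows two bare aluminium clamps with two jaw strips each: left one around crop (165,300), right one around (362,192). c2 shows the knob top at side pixel (342,170) and the rod entering the white guide's top face at about (349,184). The guide leans towards -x. Next I'll measure these.

```bash
python3 - <<'E'
from h import *
f=grab('side');g=grab('scene')
print('mouth',tri(f,(349,185),g,(345.7,215)))
# jig plate corners side, top z .012
C=[(310+x/5,155+y/5) for x,y in((58,209),(322,210),(337,352),(59,354))]
P=np.array([onz(f,*c,.012)[:2] for c in C]);print('plate',P.round(3).tolist(),P.mean(0).round(4),[np.linalg.norm(P[i]-P[i-1]).round(3) for i in range(4)])
D=[(310+x/5,155+y/5) for x,y in((80,218),(302,219),(316,334),(80,334))]
Q=np.array([onz(f,*c,.014)[:2] for c in D]);print('screws',Q.round(3).tolist(),Q.mean(0).round(4))
E2=[(315+(x-400)/5,180+y/5) for x,y in((466,256),(591,253),(634,383),(484,389))]
Q=np.array([onz(g,*c,.014)[:2] for c in E2]);print('screws scene',Q.round(3).tolist(),Q.mean(0).round(4))
# tote rim corners via side image & scene
for n,F,cs in(('side',f,[(339,115),(350,150),(267,152),(263,120)]),):
    pass
im=f['pixels'];hsv=cv2.cvtColor(im,cv2.COLOR_RGB2HSV);m=cv2.inRange(hsv,(18,120,60),(32,255,255))
# tray: dark
for n,q in(('traycorner side',[(243,293.5),(337,285)]),):
    print(n,[onz(f,*c,.028)[:2].round(3) for c in q])
s=cv2.resize(im[105:185,250:365],None,fx=6,fy=6,interpolation=cv2.INTER_CUBIC);cv2.imwrite('pics/c3.png',s[:,:,::-1])
# clamps angles
mm=(im.min(2)>130).astype('uint8')
for x0,y0,x1,y1 in((257,332,286,341),(255,340,282,356),(300,313,327,320),(300,323,328,332)):
    pass
pts=np.argwhere(mm[310:360,250:330])[:,::-1]+[250,310]
W=np.array([onz(f,*p,.036)[:2] for p in pts])
for nm,c in(('A',(.423,-.32)),('B',(.513,-.2805))):
    w=W[np.linalg.norm(W-c,axis=1)<.035].astype('float32');r=cv2.minAreaRect(w*1000);print(nm,r,w.mean(0))
E
```

```text
mouth (array([0.62362303, 0.04933706, 0.11350028]), np.float64(0.0019974667442660913))
plate [[0.559, 0.106], [0.71, 0.096], [0.7, -0.008], [0.552, -0.0]] [0.6302 0.0486] [np.float64(0.107), np.float64(0.151), np.float64(0.105), np.float64(0.149)]
screws [[0.571, 0.096], [0.697, 0.088], [0.691, 0.004], [0.564, 0.011]] [0.6305 0.0499]
screws scene [[0.562, 0.011], [0.568, 0.087], [0.691, 0.088], [0.686, 0.003]] [0.6267 0.0471]
traycorner side [array([ 0.358, -0.2  ]), array([ 0.573, -0.191])]
A ((422.473388671875, -320.4281921386719), (33.21233367919922, 49.08106231689453), 66.5509033203125) [ 0.4223549  -0.32121107]
B ((512.5559692382812, -280.21600341796875), (50.18891906738281, 33.53197479248047), 2.5152931213378906) [ 0.5127267  -0.28070554]
```

View pics/c3.png

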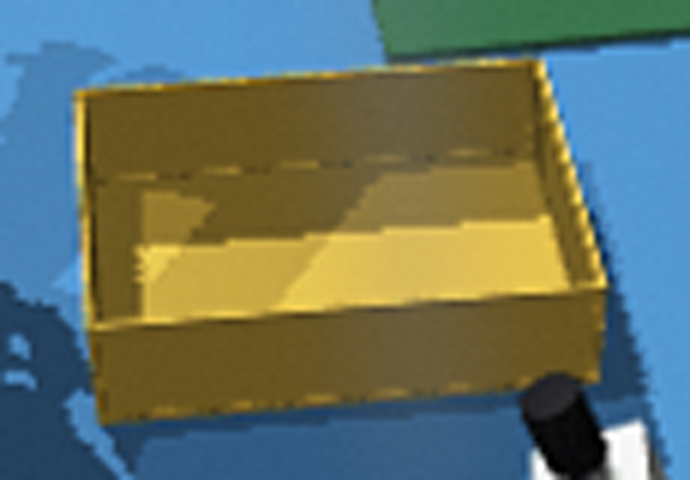

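Both clamps match their stated size: A is 33 x 49 mm at (0.4225,-0.3205) with its x axis at about -25°. B is 50 x 34 mm at (0.5127,-0.2804), about +2.5°. c3 shows the tote rim corners at side pixels (263,120), (340.5,115), (351,153) and (265,160), which puts the tote at about (0.52,0.32).

```bash
python3 - <<'E'
from h import *
f=grab('side')
P=np.array([onz(f,*c,.065)[:2] for c in((263,120.3),(340.5,115.3),(351,153),(265.3,159.7))]);print(P.round(3),P.mean(0),[np.linalg.norm(P[i]-P[i-1]).round(3) for i in range(4)])
print(togo((.4225,-.3205,.2),(np.pi,0,2.705)))
E
```

```text
[[0.388 0.411]
 [0.644 0.425]
 [0.655 0.231]
 [0.4   0.215]] [0.52194378 0.32054773] [np.float64(0.197), np.float64(0.257), np.float64(0.195), np.float64(0.255)]
(array([ -8.479, -12.078,   0.522]), array([-0.003, -0.   ,  0.738]))
```

Emit:
apply_moves:
  moves: [65,-0.424,-0.604,0.026,0,0,0,65,-0.424,-0.604,0.026,0,0,0,65,-0.424,-0.604,0.026,0,0,0,65,-0.424,-0.604,0.026,0,0,0,65,-0.424,-0.604,0.026,0,0,0,65,-0.424,-0.604,0.026,0,0,0,65,-0.424,-0.604,0.026,0,0,0,65,-0.424,-0.604,0.026,0,0,0,65,-0.424,-0.604,0.026,0,0,0,65,-0.424,-0.604,0.026,0,0,0]

```text
time: 1.65
ee_pos: [0.3133, 0.1071, 0.2159]
eef_rot: [3.141, 0.001, 2.779]
wrist_force: [1.3, 0.9, 0.3]
width: 0.0654
gripper_force: 0.0
```

Emit:
apply_moves:
  moves: [65,-0.424,-0.604,0.026,0,0,0,65,-0.424,-0.604,0.026,0,0,0,65,-0.424,-0.604,0.026,0,0,0,65,-0.424,-0.604,0.026,0,0,0,65,-0.424,-0.604,0.026,0,0,0,65,-0.424,-0.604,0.026,0,0,0,65,-0.424,-0.604,0.026,0,0,0,65,-0.424,-0.604,0.026,0,0,0,65,-0.424,-0.604,0.026,0,0,0,65,-0.424,-0.604,0.026,0,0,0,65,0,0,0,0,0,0.738,65,0,0,0,0,0,0]

```text
time: 3.15
ee_pos: [0.4224, -0.3208, 0.1999]
eef_rot: [3.141, -0.001, 2.705]
wrist_force: [-0.0, -0.1, 0.1]
width: 0.0651
gripper_force: 0.0
```

```bash
python3 - <<'E'
from h import *
print(togo((.4225,-.3205,.2),(np.pi,0,2.705)),state()['ee_pos'],state()['q'])
w=grab('wrist','w1.png')
for p in((.4225,-.3205,.036),(.5127,-.2804,.036)): print(proj(w,p).round(1))
im=w['pixels']
m=(im.min(2)>130).astype('uint8')
k,l,s,ce=cv2.connectedComponentsWithStats(m)
for i in range(1,k):
    if 60<s[i,4]<4000:print(s[i],ce[i].round(1),onz(w,*ce[i],.036)[:2].round(4))
E
```

```text
(array([ 0.001,  0.006, -0.002]), array([ 0.001, -0.006, -0.003])) [ 0.42241328 -0.32084948  0.19985208] [-7.94842493e-01  7.08729008e-02  1.58898911e+00 -7.22187922e-05
  1.48230114e+00 -1.92877752e+00]
[319.8 184.9]
[381.6 237.1]
[  0 152  23  31 432] [  8.1 168.6] [ 0.2587 -0.6269]
[314 161  20  39 552] [322.9 179.8] [ 0.4187 -0.3148]
[619 167  10   9  67] [623.6 171. ] [ 0.5515 -0.0068]
[305 178   9  17 126] [308.8 186.1] [ 0.4185 -0.3324]
[361 210  22  42 294] [370.7 232.9] [ 0.5021 -0.2902]
[379 215  23  37 289] [390.  233.2] [ 0.5122 -0.2695]
[207 244  34  35 558] [221.6 258.6] [ 0.4562 -0.4703]
[258 271  10  34 104] [263.  290.1] [ 0.518  -0.4458]
[625 292  15  20 173] [633.9 299. ] [ 0.7345 -0.0144]
[276 304  20  10 113] [286.7 309.5] [ 0.5576 -0.4318]
[286 309  15  22  92] [293.4 319.7] [ 0.5761 -0.4311]
[588 381  52  19 564] [618.9 392.6] [ 0.8984 -0.0523]
```

View pics/w1.png

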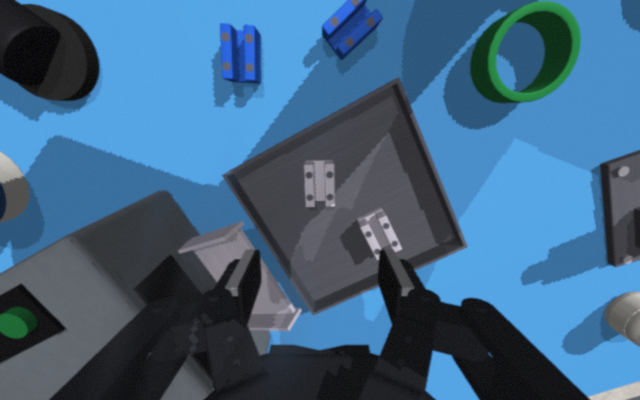

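Wrist view: A spans (304-336,160-208), aligned with the fingers and on its predicted centre (320,185). B is at about (380,234). The blue look-alikes are outside the tray at the top. I'll descend on A and grip it.

Emit:
apply_moves:
  moves: [65,0,0,0.8,0,0,0,65,0,0,0.8,0,0,0,65,0,0,0.8,0,0,0,65,0,0,0.4,0,0,0,65,0,0,0.4,0,0,0,65,0,0,0,0,0,0,20,0,0,0,0,0,0,20,0,0,0,0,0,0,20,0,0,0,0,0,0,20,0,0,0,0,0,0,20,0,0,0,0,0,0,20,0,0,0,0,0,0]

```text
time: 4.7
ee_pos: [0.4231, -0.3211, 0.0097]
eef_rot: [-3.141, 0.002, 2.705]
wrist_force: [-0.2, 1.3, 8.8]
width: 0.0331
gripper_force: 60.3
```

Emit:
apply_moves:
  moves: [20,0,0,-0.3,0,0,0,20,0,0,-0.7,0,0,0,20,0,0,-0.9,0,0,0,20,0,0,-0.9,0,0,0,20,0,0,-0.7,0,0,0,20,0,0,0,0,0,0]

```text
time: 5.45
ee_pos: [0.4232, -0.3213, 0.223]
eef_rot: [-3.139, 0.006, 2.705]
wrist_force: [-0.4, -0.3, -2.0]
width: 0.0333
gripper_force: 59.6
```

```bash
python3 - <<'E'
from h import *
print(togo((.467,.317,.22),(np.pi,0,3.2)),state()['ee_pos'],state()['width'],state()['gripper_force'],state()['wrist_force'])
E
```

```text
(array([3.835e+00, 9.950e+00, 1.000e-03]), array([-0.041,  0.057, -4.948])) [ 0.42322303 -0.32128612  0.22301638] 0.033328236956247745 59.641443975269794 [-0.40824128 -0.28501313 -2.03993338]
```

Emit:
apply_moves:
  moves: [20,0.256,0.663,0,0,0,0,20,0.256,0.663,0,0,0,0,20,0.256,0.663,0,0,0,0,20,0.256,0.663,0,0,0,0,20,0.256,0.663,0,0,0,0,20,0.256,0.663,0,0,0,0,20,0.256,0.663,0,0,0,0,20,0.256,0.663,0,0,0,0,20,0.256,0.663,0,0,0,0,20,0.256,0.663,0,0,0,0]

```text
time: 6.7
ee_pos: [0.451, 0.1062, 0.2182]
eef_rot: [-3.141, -0.0, 2.705]
wrist_force: [1.1, -0.2, -0.9]
width: 0.0332
gripper_force: 59.8
```

Emit:
apply_moves:
  moves: [20,0.256,0.663,0,0,0,0,20,0.256,0.663,0,0,0,0,20,0.256,0.663,0,0,0,0,20,0.256,0.663,0,0,0,0,20,0.256,0.663,0,0,0,0,20,0,0,0,0,0,-0.825,20,0,0,0,0,0,-0.825,20,0,0,0,0,0,-0.825,20,0,0,0,0,0,-0.825,20,0,0,0,0,0,-0.825,20,0,0,0,0,0,-0.825,20,0,0,0,0,0,0]

```text
time: 8.2
ee_pos: [0.4657, 0.3173, 0.218]
eef_rot: [-3.141, -0.001, -3.084]
wrist_force: [0.5, -0.1, -1.7]
width: 0.0329
gripper_force: 59.8
```

```bash
python3 - <<'E'
from h import *
print(togo((.467,.317,.0115),(np.pi,0,3.2)),state()['ee_pos'],state()['width'],state()['gripper_force'],state()['wrist_force'])
E
```

```text
(array([-0.023, -0.005,  3.442]), array([-0.003, -0.005, -0.004])) [0.4657346  0.31731211 0.21802241] 0.032852299938513685 59.77491091936827 [ 0.48458331 -0.06127148 -1.65151549]
```

Lower slowly, then open only to 55 mm.

Emit:
apply_moves:
  moves: [20,0,0,0.8,0,0,0,20,0,0,0.8,0,0,0,20,0,0,0.8,0,0,0,20,0,0,0.6,0,0,0,20,0,0,0.25,0,0,0,20,0,0,0.14,0,0,0,20,0,0,0.04,0,0,0,20,0,0,0,0,0,0,20,0,0,0,0,0,0]

```text
time: 9.32
ee_pos: [0.4664, 0.3177, 0.0131]
eef_rot: [3.141, 0.001, -3.083]
wrist_force: [0.1, -0.3, -0.7]
width: 0.0328
gripper_force: 59.9
```

Emit:
apply_moves:
  moves: [20,0,0,0.03,0,0,0,20,0,0,0.02,0,0,0,20,0,0,0,0,0,0,55,0,0,0,0,0,0,55,0,0,0,0,0,0,55,0,0,0,0,0,0,55,0,0,-0.3,0,0,0,55,0,0,-0.7,0,0,0,55,0,0,-0.9,0,0,0,55,0,0,-0.9,0,0,0,55,0,0,-0.7,0,0,0,65,0,0,0,0,0,0]

```text
time: 10.82
ee_pos: [0.4669, 0.318, 0.2241]
eef_rot: [3.139, 0.006, -3.083]
wrist_force: [0.3, 0.4, -1.2]
width: 0.065
gripper_force: 0.0
```

```bash
python3 - <<'E'
from h import *
print(togo((.5122,-.281,.2),(np.pi,0,np.pi+.045)),state()['ee_pos'],state()['width'])
f=grab('side','s2.png')
im=f['pixels'];a=cv2.resize(im[105:185,250:365],None,fx=4,fy=4)
b=cv2.resize(im[280:390,235:365],None,fx=3,fy=3);b=b[:320,:]
cv2.imwrite('pics/c4.png',np.hstack([a,b[:, :330]])[:,:,::-1])
m=(im.min(2)>130).astype('uint8');pts=np.argwhere(m[310:360,250:330])[:,::-1]+[250,310]
W=np.array([onz(f,*p,.036)[:2] for p in pts])
w=W[np.linalg.norm(W-(.513,-.28),axis=1)<.04].astype('float32');print(cv2.minAreaRect(w*1000))
E
```

```text
(array([ -0.167, -10.011,   0.377]), array([0.026, 0.061, 0.135])) [0.4669262  0.31798918 0.22409387] 0.06504528306756747
((512.3505859375, -281.0104675292969), (45.566585540771484, 31.875625610351562), 1.978760004043579)
```

View pics/c4.png

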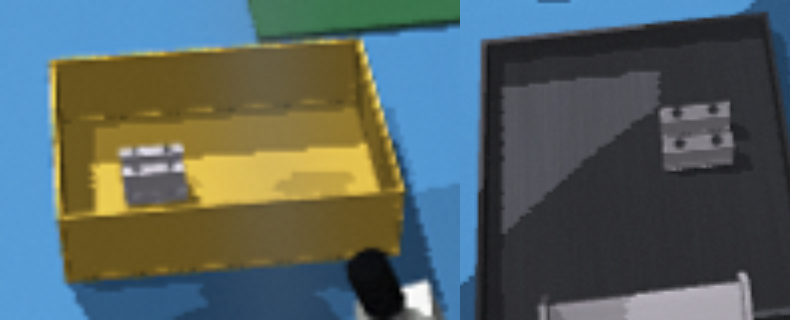

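Clamp A stands upright in the tote and B is unmoved at (0.512,-0.281). On to B.

Emit:
apply_moves:
  moves: [65,-0.012,-0.667,0,0,0,0,65,-0.012,-0.667,0,0,0,0,65,-0.012,-0.667,0,0,0,0,65,-0.012,-0.667,0,0,0,0,65,-0.012,-0.667,0,0,0,0,65,-0.012,-0.667,0,0,0,0,65,-0.012,-0.667,0,0,0,0,65,-0.012,-0.667,0,0,0,0,65,-0.012,-0.667,0,0,0,0,65,-0.012,-0.667,0,0,0,0,65,-0.012,-0.667,0,0,0,0,65,-0.012,-0.667,0,0,0,0]

```text
time: 12.38
ee_pos: [0.5022, -0.1626, 0.2187]
eef_rot: [3.141, -0.001, -3.083]
wrist_force: [-0.6, -0.0, -0.2]
width: 0.0649
gripper_force: 0.0
```

Emit:
apply_moves:
  moves: [65,-0.012,-0.667,0,0,0,0,65,-0.012,-0.667,0,0,0,0,65,-0.012,-0.667,0.3,0,0,0,65,0,0,0,0,0,0.135,65,0,0,0,0,0,0]

```text
time: 13.0
ee_pos: [0.5116, -0.2806, 0.201]
eef_rot: [3.141, -0.001, -3.097]
wrist_force: [-0.1, -0.0, 0.2]
width: 0.0649
gripper_force: 0.0
```

```bash
python3 - <<'E'
from h import *
print(togo((.5122,-.281,.0095),(np.pi,0,np.pi+.045)),state()['ee_pos'])
w=grab('wrist')
print(proj(w,(.5122,-.281,.036)).round(1))
im=w['pixels'];m=(im.min(2)>120).astype('uint8')
k,l,s,ce=cv2.connectedComponentsWithStats(m)
for i in range(1,k):
    if 60<s[i,4]<4000 and 250<ce[i][0]<400:print(s[i],ce[i].round(1),onz(w,*ce[i],.036)[:2].round(4))
E
```

```text
(array([-0.012, -0.009,  3.192]), array([ 0.008, -0.008, -0.005])) [ 0.51160071 -0.28063328  0.2009979 ]
[319.6 185.5]
[ 304  161   32   47 1076] [319.2 182.2] [ 0.5084 -0.2817]
```

Emit:
apply_moves:
  moves: [65,0,0,0.8,0,0,0,65,0,0,0.8,0,0,0,65,0,0,0.8,0,0,0,65,0,0,0.4,0,0,0,65,0,0,0.39,0,0,0,65,0,0,0,0,0,0,20,0,0,0,0,0,0,20,0,0,0,0,0,0,20,0,0,0,0,0,0,20,0,0,0,0,0,0,20,0,0,0,0,0,0,20,0,0,0,0,0,0]

```text
time: 14.55
ee_pos: [0.5126, -0.2814, 0.0116]
eef_rot: [-3.14, 0.002, -3.097]
wrist_force: [0.6, 1.3, 7.4]
width: 0.033
gripper_force: 60.5
```

Emit:
apply_moves:
  moves: [20,0,0,-0.3,0,0,0,20,0,0,-0.7,0,0,0,20,0,0,-0.9,0,0,0,20,0,0,-0.9,0,0,0,20,0,0,-0.7,0,0,0,20,0,0,0,0,0,0]

```text
time: 15.3
ee_pos: [0.5127, -0.2816, 0.2251]
eef_rot: [-3.137, 0.005, -3.097]
wrist_force: [0.7, -0.7, -1.7]
width: 0.0327
gripper_force: 59.9
```

```bash
python3 - <<'E'
from h import *
print(togo((.572,.3235,.22),(np.pi,0,3.2)),state()['ee_pos'],state()['width'],state()['gripper_force'],state()['wrist_force'])
E
```

```text
(array([-1.441, 10.031,  0.047]), array([-0.046,  0.054, -0.134])) [ 0.51266007 -0.281649    0.22510216] 0.032721317990141614 59.88223975058645 [ 0.66387382 -0.65834007 -1.74658125]
```

Emit:
apply_moves:
  moves: [20,0,0.669,0,0,0,0,20,0,0.669,0,0,0,0,20,0,0.669,0,0,0,0,20,0,0.669,0,0,0,0,20,0,0.669,0,0,0,0,20,0,0.669,0,0,0,0,20,0,0.669,0,0,0,0,20,0,0.669,0,0,0,0,20,0,0.669,0,0,0,0,20,0,0.669,0,0,0,0,20,0,0.669,0,0,0,0,20,0,0.669,0,0,0,0]

```text
time: 16.8
ee_pos: [0.4896, 0.2013, 0.22]
eef_rot: [-3.141, -0.0, -3.097]
wrist_force: [0.3, -1.0, -1.1]
width: 0.0332
gripper_force: 60.0
```

Emit:
apply_moves:
  moves: [20,-0.48,0.669,0,0,0,0,20,-0.48,0.669,0,0,0,0,20,-0.48,0.669,0,0,0,0,20,0,0,0,0,0,-0.134,20,0,0,0,0,0,0]

```text
time: 17.42
ee_pos: [0.5707, 0.3239, 0.2195]
eef_rot: [-3.141, -0.001, -3.083]
wrist_force: [-0.3, 0.2, -0.5]
width: 0.0328
gripper_force: 60.1
```

```bash
python3 - <<'E'
from h import *
print(togo((.572,.3235,.0117),(np.pi,0,3.2)),state()['ee_pos'],state()['width'],state()['gripper_force'],state()['wrist_force'])
E
```

```text
(array([-0.026, -0.005,  3.463]), array([-0.007, -0.011,  0.003])) [0.57065336 0.32386298 0.21951117] 0.03276282870856342 60.05743497982621 [-0.28501272  0.19731121 -0.5002485 ]
```

Emit:
apply_moves:
  moves: [20,0,0,0.8,0,0,0,20,0,0,0.8,0,0,0,20,0,0,0.8,0,0,0,20,0,0,0.6,0,0,0,20,0,0,0.25,0,0,0,20,0,0,0.15,0,0,0,20,0,0,0.06,0,0,0,20,0,0,0.01,0,0,0,20,0,0,0,0,0,0]

```text
time: 18.55
ee_pos: [0.5715, 0.3244, 0.0125]
eef_rot: [3.141, 0.001, -3.083]
wrist_force: [-0.4, 0.2, -0.6]
width: 0.0331
gripper_force: 60.1
```

```bash
python3 - <<'E'
from h import *
s=state();print(s['ee_pos'],s['wrist_force'])
E
```

```text
[0.57147915 0.3243676  0.01245786] [-0.38917142  0.16579505 -0.59737642]
```

Emit:
apply_moves:
  moves: [20,0,0,0.02,0,0,0,20,0,0,0,0,0,0,55,0,0,0,0,0,0,55,0,0,0,0,0,0,55,0,0,0,0,0,0,55,0,0,-0.3,0,0,0,55,0,0,-0.7,0,0,0,55,0,0,-0.9,0,0,0,55,0,0,-0.9,0,0,0,55,0,0,-0.9,0,0,0,55,0,0,-0.3,0,0,0,55,0,0,0,0,0,0]

```text
time: 20.05
ee_pos: [0.5713, 0.3243, 0.252]
eef_rot: [3.141, 0.002, -3.083]
wrist_force: [-0.5, -0.3, -0.4]
width: 0.0547
gripper_force: 0.0
```

```bash
python3 - <<'E'
from h import *
f=grab('side');g=grab('scene');
th=np.radians(22)
for yaw in(-3.5,):
  y=np.radians(yaw);ax=np.array([-np.sin(th)*np.cos(y),-np.sin(th)*np.sin(y),np.cos(th)])
  for M in((.6236,.0493,.115),(.626,.0485,.115)):
    M=np.array(M)
    for n,F in(('side',f),('scene',g)):
        print(M,n,[proj(F,M+ax*d).round(1).tolist() for d in(0,12,32,52)])
# knob detection
im=f['pixels']
v=im.max(2)[150:200,325:370];m=(v<45).astype('uint8')
k,l,s,ce=cv2.connectedComponentsWithStats(m);i=1+np.argmax(s[1:,4]);p=np.argwhere(l==i)[:,::-1]+[325,150]
print(s[i],cv2.minAreaRect(p.astype('float32')),p.mean(0))
im=g['pixels'];print(im.max(2)[183:222:2,335:358])
a=cv2.resize(f['pixels'][105:240,250:390],None,fx=4,fy=4);cv2.imwrite('pics/c5.png',a[:,:,::-1])
s=state();print(s['ee_pos'],s['q'],s['time'])
E
```

```text
[0.6236 0.0493 0.115 ] side [[348.9, 184.2], [545.6, 601.1], [530.3, 568.6], [527.1, 561.8]]
[0.6236 0.0493 0.115 ] scene [[345.5, 214.8], [395.4, 6472.8], [371.1, 3426.5], [368.5, 3102.1]]
[0.626  0.0485 0.115 ] side [[349.9, 184.4], [545.5, 601.1], [530.3, 568.6], [527.1, 561.8]]
[0.626  0.0485 0.115 ] scene [[345.3, 215.3], [395.5, 6457.9], [371.1, 3424.9], [368.5, 3101.3]]
[ 12  18  14  18 154] ((343.72418212890625, 176.18966674804688), (17.988985061645508, 10.635822296142578), 66.80140686035156) [343.70779221 176.38961039]
[[227 227 228 228 228 229 228 225 222 223 211 196 197 196 198 196 196 195
  197 197 196 197 197]
 [230 223 221 223 209 198 195 194 193 195 196 196 198 196 195 197 198 196
  199 194 198 198 198]
 [195 194 197 196 196 199 198 200 198 200 201 199 200 191 192 193 199 201
  201 198 199 198 198]
 [195 196 200 199 201 193 178 142 103  83  73 129 163 165 166 167 160 121
  110 156 174 185 196]
 [199 200 202 173 105  48  28  24  28  28  43  83 108 126 135 137 132  93
   29  22  24  38  85]
 [200 200 158  69  25  27  31  30  28  28  49  87 104 107 108 106 113  89
   32  
[... 814 characters left out ...]
202 192 138  78  79  91  89  84 133 187 206 206 204
  200 197 198 199 198]
 [204 214 229 226 223 221 222 170  98 105 114 115 128 180 235 246 249 249
  238 219 197 196 198]
 [184 139 153 189 179 170 172 174 174 177 186 192 198 228 242 242 240 243
  243 231 211 198 196]
 [185 138 123 157 165 164 161 164 163 163 165 163 162 163 162 163 161 163
  164 163 182 201 199]
 [187 135 122 152 162 159 159 158 159 163 159 161 162 163 161 163 164 164
  164 165 182 200 201]
 [189 133 121 151 158 160 157 159 159 160 159 163 163 161 164 164 162 164
  166 164 185 199 202]]
[0.57077562 0.32407835 0.24902548] [ 3.99152169e-01  3.18940694e-01  1.19614869e+00 -6.79412601e-05
  1.62847464e+00 -1.22996311e+00] 20.15
```

View pics/c5.png

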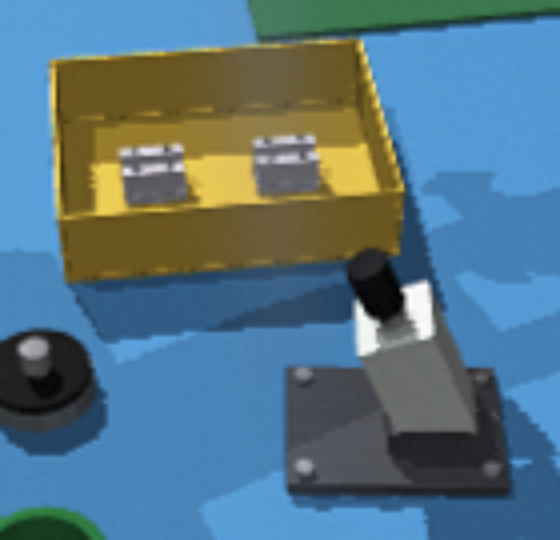

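Both clamps stand in the tote. Next, the knob and its axis. My distances were in mm in a metre frame, so I'm redoing that.

```bash
python3 - <<'E'
from h import *
f=grab('side');g=grab('scene')
th=np.radians(22);K=onz(f,343.7,176.2,.1447);print('knob',K,'scene px',proj(g,K), 'expect col 345.2')
for yaw in(-3.5,):
  y=np.radians(yaw);ax=np.array([-np.sin(th)*np.cos(y),-np.sin(th)*np.sin(y),np.cos(th)])
  print('mouth from knob',K-ax*.032)
  for M in(K-ax*.032,np.array((.6236,.0493,.115))):
    for n,F in(('side',f),('scene',g)):
        print(n,[proj(F,M+ax*d).round(1).tolist() for d in(0,.012,.032,.052)])
  # tool pose: x_tool ~ -x
  z=-ax; yt=np.array([-np.sin(y),np.cos(y),0]);xt=np.cross(yt,z);T=np.c_[xt,yt,z]
  print(R.from_matrix(T).as_euler('xyz'))
# guide white face for direction check: front face edges in scene
E
```

```text
knob [0.60840173 0.04882567 0.1447    ] scene px [344.76859021 203.16876863] expect col 345.2
mouth from knob [0.62036678 0.04809386 0.11503012]
side [[347.7, 184.6], [346.2, 181.5], [343.7, 176.2], [341.1, 170.7]]
scene [[344.9, 214.2], [344.8, 210.1], [344.8, 203.2], [344.7, 196.2]]
side [[348.9, 184.2], [347.4, 181.1], [344.9, 175.8], [342.4, 170.4]]
scene [[345.5, 214.8], [345.4, 210.7], [345.4, 203.8], [345.3, 196.8]]
[3.14159265 0.38397244 3.08050613]
```

```bash
python3 - <<'E'
from h import *
print(togo((.5766,.0515,.226),(np.pi,.384,3.0805)))
E
```

```text
(array([ 0.166, -4.54 ,  0.382]), array([ 0.217, -3.861,  1.181]))
```

Emit:
apply_moves:
  moves: [65,0.024,-0.65,0.055,0,0,0,65,0.024,-0.65,0.055,0,0,0,65,0.024,-0.65,0.055,0,0,0,65,0.024,-0.65,0.055,0,0,0,65,0.024,-0.65,0.055,0,0,0,65,0.024,-0.65,0.055,0,0,0,65,0.024,-0.65,0.055,0,0,0]

```text
time: 21.12
ee_pos: [0.5765, 0.0499, 0.226]
eef_rot: [3.141, -0.002, -3.083]
wrist_force: [0.5, -0.7, -0.3]
width: 0.0652
gripper_force: 0.0
```

Emit:
apply_moves:
  moves: [65,0,0,0,0.043,-0.772,0.236,65,0,0,0,0.043,-0.772,0.236,65,0,0,0,0.043,-0.772,0.236,65,0,0,0,0.043,-0.772,0.236,65,0,0,0,0.043,-0.772,0.236,65,0,0,0,0,0,0]

```text
time: 21.88
ee_pos: [0.5759, 0.0513, 0.2263]
eef_rot: [3.14, 0.385, 3.08]
wrist_force: [0.1, 0.0, -0.9]
width: 0.0655
gripper_force: 0.0
```

```bash
python3 - <<'E'
from h import *
print(togo((.5766,.0515,.226),(np.pi,.384,3.0805)),state()['ee_pos'])
w=grab('wrist','w2.png')
y=np.radians(-3.5);th=np.radians(22);ax=np.array([-np.sin(th)*np.cos(y),-np.sin(th)*np.sin(y),np.cos(th)]);M=np.array((.6215,.0488,.115))
print([proj(w,M+ax*d).round(1).tolist() for d in(0,.012,.032,.052)])
im=w['pixels'];a=cv2.resize(im[110:330,190:450],None,fx=3,fy=2.7);
a=cv2.resize(im[110:300,220:420],None,fx=3.1,fy=3.1,interpolation=cv2.INTER_CUBIC)
cv2.imwrite('pics/c6.png',a[:,:,::-1])
E
```

```text
(array([-0.009,  0.004,  0.009]), array([ 0.015,  0.006, -0.   ])) [0.57587738 0.05127927 0.22632467]
[[320.2, 196.5], [320.2, 200.1], [320.3, 207.0], [320.4, 215.0]]
```

View pics/c6.png

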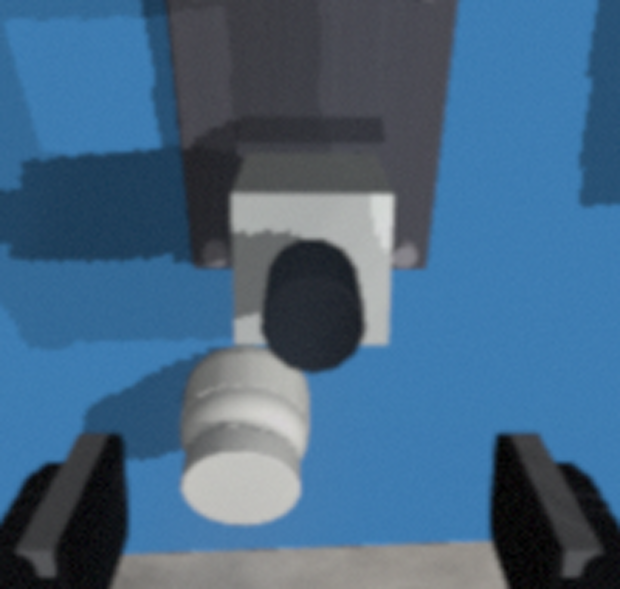

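Wrist crop c6 shows the knob top centre at about pixel (321,214), against a predicted (320.4,215), so it's on to about 1 mm. The plate edges are symmetric, so the yaw is right.

```bash
python3 - <<'E'
from h import *
w=grab('wrist');s=state()
y=np.radians(-3.5);th=np.radians(22);ax=np.array([-np.sin(th)*np.cos(y),-np.sin(th)*np.sin(y),np.cos(th)]);M=np.array((.6215,.0488,.115))
e,d=ray(w,321,213.9);t=((M+ax*.052-e)@ax)/(d@ax);p=e+d*t
T=rot(s['eef_rot']);print('knob top offset in tool frame mm',T.T@(p-M-ax*.052)*1e3)
M2=p-ax*.052;print(M2);
print(togo(M2+ax*.014,(np.pi,.384,3.0805)))
E
```

```text
knob top offset in tool frame mm [0.25279009 0.39092883 0.00053941]
[0.62128984 0.04920446 0.11490527]
(array([0.013, 0.011, 1.776]), array([0.015, 0.001, 0.002]))
```

Emit:
apply_moves:
  moves: [65,0.013,0.011,0.5,0.015,0,0,65,0,0,0.5,0,0,0,65,0,0,0.4,0,0,0,65,0,0,0.25,0,0,0,65,0,0,0.12,0,0,0,40,0,0,0,0,0,0,40,0,0,0,0,0,0,32,0,0,0,0,0,0,32,0,0,0,0,0,0]

```text
time: 23.1
ee_pos: [0.6163, 0.0494, 0.1292]
eef_rot: [3.142, 0.387, 3.08]
wrist_force: [-1.1, 0.8, -0.1]
width: 0.0322
gripper_force: 0.0
```

```bash
python3 - <<'E'
from h import *
y=np.radians(-3.5);th=np.radians(22);ax=np.array([-np.sin(th)*np.cos(y),-np.sin(th)*np.sin(y),np.cos(th)])
M2=np.array([.62129,.0492,.1149]);print(togo(M2+ax*.014,(np.pi,.384,3.0805)),state()['wrist_force'])
E
```

```text
(array([0.012, 0.001, 0.019]), array([-0.   ,  0.03 , -0.003])) [-1.0961812   0.81914194 -0.11343547]
```

Emit:
apply_moves:
  moves: [30,0,0,0,0,0,0,28.5,0,0,0,0,0,0,20,0,0,0,0,0,0,20,0,0,0,0,0,0,20,0,0,0,0,0,0]

```text
time: 23.72
ee_pos: [0.6164, 0.0495, 0.129]
eef_rot: [3.141, 0.387, 3.08]
wrist_force: [-2.3, 0.9, 6.3]
width: 0.0264
gripper_force: 58.9
```

```bash
python3 - <<'E'
from h import *
s=state();T=rot(s['eef_rot']);print('tool force',T.T@s['wrist_force'],T.T@s['wrist_torque'])
y=np.radians(-3.5);th=np.radians(22);ax=np.array([-np.sin(th)*np.cos(y),-np.sin(th)*np.sin(y),np.cos(th)])
print(T.T@ax, s['ee_pos'])
E
```

```text
tool force [-0.1937313   0.78494854 -6.68949511] [-0.20661859  0.42235522 -0.02529348]
[-2.78433282e-03  4.24696578e-05 -9.99996123e-01] [0.61637414 0.04947659 0.12903655]
```

Gripped with side forces under 1 N. I'll draw the first half along the axis.

Emit:
apply_moves:
  moves: [20,0,0,-0.05,0,0,0,20,0,0,-0.1,0,0,0,20,0,0,-0.1,0,0,0,20,0,0,-0.1,0,0,0,20,0,0,-0.07,0,0,0,20,0,0,0,0,0,0]

```text
time: 24.48
ee_pos: [0.6067, 0.05, 0.1524]
eef_rot: [3.142, 0.387, 3.08]
wrist_force: [1.3, 1.2, -1.2]
width: 0.0266
gripper_force: 59.3
```

```bash
python3 - <<'E'
from h import *
s=state();T=rot(s['eef_rot']);print('tool force',T.T@s['wrist_force'],T.T@s['wrist_torque'])
y=np.radians(-3.5);th=np.radians(22);ax=np.array([-np.sin(th)*np.cos(y),-np.sin(th)*np.sin(y),np.cos(th)])
d=s['ee_pos']-np.array([.61637,.04948,.12904]);print('along',d@ax*1e3,'off',T.T@(d-ax*(d@ax))*1e3,s['eef_rot'])
E
```

```text
tool force [-0.6745089   1.3247267   1.59358851] [-0.17338119  0.16772905  0.01436479]
along 25.297708822540237 off [ 0.22791989 -0.11982189 -0.00057339] [3.1415896  0.38656812 3.08009194]
```

Side load stays small. Drawing the other 25 mm.

Emit:
apply_moves:
  moves: [20,0,0,-0.07,0,0,0,20,0,0,-0.1,0,0,0,20,0,0,-0.1,0,0,0,20,0,0,-0.09,0,0,0,20,0,0,-0.05,0,0,0,20,0,0,0,0,0,0,20,0,0,0,0,0,0]

```text
time: 25.35
ee_pos: [0.5975, 0.0505, 0.1748]
eef_rot: [3.142, 0.386, 3.08]
wrist_force: [1.2, 0.3, -1.9]
width: 0.0269
gripper_force: 59.3
```

```bash
python3 - <<'E'
from h import *
s=state();T=rot(s['eef_rot']);print('tool force',T.T@s['wrist_force'],T.T@s['wrist_torque'],s['width'])
y=np.radians(-3.5);th=np.radians(22);ax=np.array([-np.sin(th)*np.cos(y),-np.sin(th)*np.sin(y),np.cos(th)])
d=s['ee_pos']-np.array([.61637,.04948,.12904]);print('along',d@ax*1e3,'off',T.T@(d-ax*(d@ax))*1e3,s['eef_rot'])
f=grab('side');g=grab('scene')
b=cv2.resize(f['pixels'][140:210,310:380],None,fx=5.5,fy=5.5,interpolation=cv2.INTER_CUBIC)
c=cv2.resize(g['pixels'][165:235,310:380],None,fx=5.5,fy=5.5,interpolation=cv2.INTER_CUBIC)
cv2.imwrite('pics/c7.png',np.hstack([b,c])[:,:,::-1])
E
```

```text
tool force [-0.39881109  0.37797245  2.1799004 ] [-0.13891972  0.19799154 -0.03191115] 0.026908790288761142
along 49.44692447180619 off [ 0.355976   -0.1005516  -0.00081018] [3.14150001 0.38626748 3.08007803]
```

View pics/c7.png

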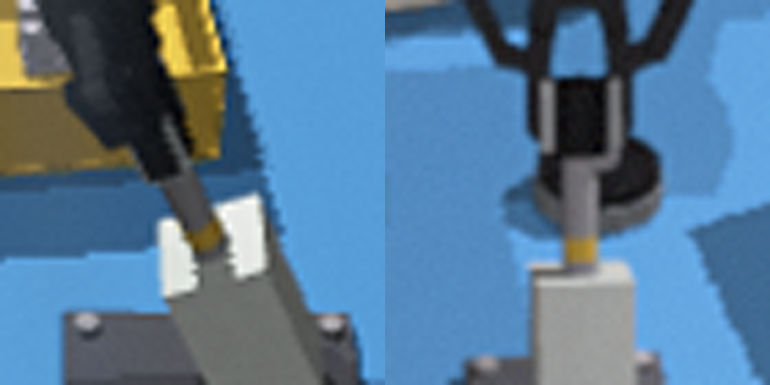

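c7 shows the whole yellow band above the guide with bare steel below it (side crop (207,235), scene crop (580,250)). No red is visible, the draw is 49.4 mm and the grip holds at 59 N. Handing in.

```bash
python3 -c "
from h import *
print(close_job())"
```

```text
the job is handed in; nothing more can be done
None
```

Job handed in: both clamps stand upright in the tote, and the arm is gripping the lock rod 49 mm out along its bore with the whole yellow band clear and the red band hidden; the jar, tape roll and pad were not touched.

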